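# Change over a burn-in fixture on the electronics bench

## Task

Change over the burn-in fixture: first switch its power lever off, then take the failed red-flanged inductor out of its well and put it in the red scrap bin, then set every new green-flanged inductor upright and fully down in a well of its own. After that stand the green test card upright in the fixture's black pocket, fully home, and last of all switch the power fully on again. Leave the white reference inductor in its well and everything else on the bench where it is.

Things in the scene. Friction and masses are not known exactly. Their poses are not given: they have to be found in the camera images.
- choke0_mid (a point): a new inductor (choke): an upright black can 40 mm diameter and 48 mm tall, standing on a round green flange 60 mm diameter and 8 mm thick (56 mm tall in all, about 0.22 kg), with a green disc on its top; this point lies on its axis 28 mm above its underside, z is its upward axis; 3 to 5 such are present, standing on the bench to the left
- choke1_mid (a point): a new inductor (choke): an upright black can 40 mm diameter and 48 mm tall, standing on a round green flange 60 mm diameter and 8 mm thick (56 mm tall in all, about 0.22 kg), with a green disc on its top; this point lies on its axis 28 mm above its underside, z is its upward axis; 3 to 5 such are present, standing on the bench to the left
- choke2_mid (a point): a new inductor (choke): an upright black can 40 mm diameter and 48 mm tall, standing on a round green flange 60 mm diameter and 8 mm thick (56 mm tall in all, about 0.22 kg), with a green disc on its top; this point lies on its axis 28 mm above its underside, z is its upward axis; 3 to 5 such are present, standing on the bench to the left
- choke3_mid (a point): a new inductor (choke): an upright black can 40 mm diameter and 48 mm tall, standing on a round green flange 60 mm diameter and 8 mm thick (56 mm tall in all, about 0.22 kg), with a green disc on its top; this point lies on its axis 28 mm above its underside, z is its upward axis; 3 to 5 such are present, standing on the bench to the left
- choke4_mid (a point): a new inductor (choke): an upright black can 40 mm diameter and 48 mm tall, standing on a round green flange 60 mm diameter and 8 mm thick (56 mm tall in all, about 0.22 kg), with a green disc on its top; this point lies on its axis 28 mm above its underside, z is its upward axis; 3 to 5 such are present, standing on the bench to the left
- failed_mid (a point): the failed inductor (choke): an upright black can 40 mm diameter and 48 mm tall, standing on a round red flange 60 mm diameter and 8 mm thick (56 mm tall in all, about 0.22 kg), with a red disc on its top; this point lies on its axis 28 mm above its underside, z is its upward axis; at the start it stands in one of the fixture's wells
- master_mid (a point): the reference inductor (choke): an upright black can 40 mm diameter and 48 mm tall, standing on a round white flange 60 mm diameter and 8 mm thick (56 mm tall in all, about 0.22 kg), with a white disc on its top; this point lies on its axis 28 mm above its underside, z is its upward axis; at the start it stands in one of the fixture's wells, where it stays
- well0 (a point): centre of the floor of well 0, 5 mm above the bench; each well is 70 mm square inside (axes as the fixture's), pitch 75 mm, walls about 15 mm above the floor; takes one inductor. The burn-in fixture, fixed to the bench, is an aluminium tray 155 mm (x) by 230 mm (y) with 2 x 3 such wells (0 1 2 in the row nearer the robot, 3 4 5 behind, each row counted towards +y), walls 5 mm thick, outer rim 22 mm and dividers 19.5 mm above the bench; a black card pocket joins its -y end
- well1 (a point): centre of the floor of well 1, 5 mm above the bench; each well is 70 mm square inside (axes as the fixture's), pitch 75 mm, walls about 15 mm above the floor; takes one inductor
- well2 (a point): centre of the floor of well 2, 5 mm above the bench; each well is 70 mm square inside (axes as the fixture's), pitch 75 mm, walls about 15 mm above the floor; takes one inductor
- well3 (a point): centre of the floor of well 3, 5 mm above the bench; each well is 70 mm square inside (axes as the fixture's), pitch 75 mm, walls about 15 mm above the floor; takes one inductor
- well4 (a point): centre of the floor of well 4, 5 mm above the bench; each well is 70 mm square inside (axes as the fixture's), pitch 75 mm, walls about 15 mm above the floor; takes one inductor
- well5 (a point): centre of the floor of well 5, 5 mm above the bench; each well is 70 mm square inside (axes as the fixture's), pitch 75 mm, walls about 15 mm above the floor; takes one inductor
- slot (a point): centre of the floor of the card pocket, 5 mm above the bench; the pocket is 112 mm along this point's x and 52 mm along its y inside, its walls rise 17 mm above the floor
- card_mid (a point): test card, about 0.18 kg, standing on the bench: a green board 10 mm thick (its x) and 96 mm wide (its y) with a yellow top edge, upright on a black foot 44 mm (x) by 100 mm (y) and 16 mm high; 90 mm tall in all; this point is its middle, 45 mm above its underside, z up. In the pocket its y lies along the pocket's x, either way round
- power (a joint): power lever: 0 = off (leaning to the -x side of its block, towards the robot), 1.0 = fully on (leaning to +x, away from the robot); friction-held, light (under 2 N at the tip)
- power_base: the lever's grey block, 70 mm (x) by 50 mm (y), 25 mm high, fixed to the bench; origin in the middle of its underside, the lever's pivot is 22 mm above it; x points to the on side. The thin steel lever is 80 mm long from pivot to the centre of its red ball (26 mm diameter) and swings in the block's x-z plane: at joint value q it leans (q - 0.5) rad from upright towards +x
- scrap_bin: open red scrap bin fixed to the bench, 130 mm (x) by 160 mm (y) outside, 60 mm high, walls and floor 4 mm; origin at the middle of its underside
- multimeter: bystander: orange multimeter lying flat, 170 x 85 x 36 mm; origin in the middle of its underside
- solder: bystander: steel spool 64 mm diameter, 50 mm tall; origin in the middle of its underside
- tape: bystander: blue ring of tape 90 mm diameter, 18 mm tall, lying flat; origin in the middle of its underside
- driver: bystander: screwdriver about 190 mm long lying along its x
- cleaner: bystander: white jar with red lid, 60 mm diameter, 75 mm tall; origin in the middle of its underside
Not all that is in view belongs to the job. Leave any yellow look-alike of the part that bears master_mid alone.

How it is judged (in metres and radians):
On the way, in this order (a step that is already met when the one before it is completed fails the run):
1. the power lever is switched off (below 0.2) (value of joint power below 0.2 rad), for 0.2 s.
2. the failed inductor lies in the scrap bin (x of failed_mid in the frame of scrap_bin between -0.065 and 0.065 m and y of failed_mid in the frame of scrap_bin between -0.08 and 0.08 m and height (world z) of failed_mid below 0.06 m), for 0.2 s.
3. every new inductor that is present stands in a well ((horizontal distance between choke0_mid and well0 below 0.012 m or horizontal distance between choke0_mid and well1 below 0.012 m or horizontal distance between choke0_mid and well2 below 0.012 m or horizontal distance between choke0_mid and well3 below 0.012 m or horizontal distance between choke0_mid and well4 below 0.012 m or horizontal distance between choke0_mid and well5 below 0.012 m) and height (world z) of each of choke0_mid, choke1_mid, choke2_mid, choke3_mid, choke4_mid below 0.038 m and angle between each of choke0_mid, choke1_mid, choke2_mid, choke3_mid, choke4_mid's own z axis and vertical below 0.1 rad and (horizontal distance between choke1_mid and well0 below 0.012 m or horizontal distance between choke1_mid and well1 below 0.012 m or horizontal distance between choke1_mid and well2 below 0.012 m or horizontal distance between choke1_mid and well3 below 0.012 m or horizontal distance between choke1_mid and well4 below 0.012 m or horizontal distance between choke1_mid and well5 below 0.012 m) and (horizontal distance between choke2_mid and well0 below 0.012 m or horizontal distance between choke2_mid and well1 below 0.012 m or horizontal distance between choke2_mid and well2 below 0.012 m or horizontal distance between choke2_mid and well3 below 0.012 m or horizontal distance between choke2_mid and well4 below 0.012 m or horizontal distance between choke2_mid and well5 below 0.012 m) and (horizontal distance between choke3_mid and well0 below 0.012 m or horizontal distance between choke3_mid and well1 below 0.012 m or horizontal distance between choke3_mid and well2 below 0.012 m or horizontal distance between choke3_mid and well3 below 0.012 m or horizontal distance between choke3_mid and well4 below 0.012 m or horizontal distance between choke3_mid and well5 below 0.012 m) and (horizontal distance between choke4_mid and well0 below 0.012 m or horizontal distance between choke4_mid and well1 below 0.012 m or horizontal distance between choke4_mid and well2 below 0.012 m or horizontal distance between choke4_mid and well3 below 0.012 m or horizontal distance between choke4_mid and well4 below 0.012 m or horizontal distance between choke4_mid and well5 below 0.012 m)), for 0.2 s.
4. the test card stands in the pocket (horizontal distance between card_mid and slot below 0.011 m and height (world z) of card_mid below 0.055 m and angle between card_mid's own z axis and vertical below 0.1 rad and angle between the y axis of card_mid and the x axis of slot, either way round below 0.25 rad), for 0.2 s.
5. the power lever is fully on (above 0.8) (value of joint power above 0.8 rad), for 0.2 s.
At the end, for the whole second after the job is handed in: Lever above 0.8; failed inductor inside the scrap bin; each new inductor and the reference upright (0.1 rad) on a well's floor, within 12 mm of its centre; card upright (0.1 rad) on the pocket floor, within 11 mm of its centre and 0.25 rad of its direction (all of step 2 and all of step 3 and all of step 4 and value of joint power above 0.8 rad and (horizontal distance between master_mid and well0 below 0.012 m or horizontal distance between master_mid and well1 below 0.012 m or horizontal distance between master_mid and well2 below 0.012 m or horizontal distance between master_mid and well3 below 0.012 m or horizontal distance between master_mid and well4 below 0.012 m or horizontal distance between master_mid and well5 below 0.012 m) and height (world z) of master_mid below 0.038 m and angle between master_mid's own z axis and vertical below 0.1 rad); the robot touches nothing.
It fails at once if the white reference inductor is moved more than 30 mm (distance of master_mid from where it was at the start of the episode above 0.03 m).
It fails at once if another thing on the bench is moved more than 50 mm (distance of any of multimeter, solder, tape, driver, cleaner from where it was at the start of the episode above 0.05 m).
Of choke0, choke1, choke2, choke3, choke4 only 3 to 5 are there at a start; the rules pass over those that are not, and their reading is None.
At some moment in a run one of choke0, choke1, choke2, choke3, choke4 may be knocked a few centimetres aside while the robot is not near it.
Once in a run the grip may slacken for a moment while it holds something.
It also fails if it takes over 210 s, if anything falls off the work surface, if the arm or the gripper's body presses on something with over 40 N, if the wrist force passes 120 N, or if a joint passes its speed limit or range.

## Robot

A 7-joint arm with a two-finger parallel gripper is mounted at the origin on the work surface. World frame = base frame: x ahead of the robot, y to its left, z up, the work surface at z = 0. Lengths are in mm, angles in rad, forces in N, time in s.
With the tool pointing down it reaches from about 425 to 950 mm from the base axis. Payload 4.7 kg.
Tool frame: the origin (TCP) lies at the centre of the arm's flange, where the gripper is bolted on; the fingertips stand 173 mm ahead of it and the grasp point (between the pads) lies 155 mm ahead of it (bot.grip_point_offset is the distance from the TCP to the grasp point, in mm); z points along the fingers, y is the line along which they close (so a half turn about z gives the same grasp; the last joint's range is limited). The gripper opens to 85 mm and grips with 20 to 120 N. Pads are 22 mm wide; open, the fingers measure 114 mm over their backs; the gripper's body (76 mm by 85 mm) begins 54 mm behind the grasp point. The pads swing forward as they close: fully open they stand 13 mm farther back than shut.
Start: joints at [-0.029, 0.469, -0.049, 1.532, 0.024, 1.141, -0.082], TCP at [675.004, 0.039, 404.735] pointing down, gripper open.
Joint ranges: [-2.59, 2.59], [-0.33, 1.99], [-1.39, 1.29], [0.1, 2.45], [-1.04, 4.18], [0.21, 1.99], [-2.66, 2.66]. Speed limits (rad/s): [2.57, 2.57, 3.14, 3.14, 3.14, 3.14, 3.14].

## Interface

Orientations are given as a rotation vector (axis times angle).
In Python, from workcell import bot, imaging gives the robot as it stands. The module is installed in compiled form; this text tells all that it offers.
- The arm moves only by the tool send_rows, never from a script. Its argument "moves" is a list of rows, each a list of 2 entries, a list of its own where there are three numbers: the shift along the tool's x, y, z in cm, then the turn about the tool's z in rad. In form: [[[tx, ty, tz], twist], ...]. A call has exactly 10 rows; each row is the pose to reach, as a shift and turn from the pose commanded when the call began, along the tool's axes at that moment; what a row does not reach only later rows make up. A row lasts 1/10 s, in which the tool goes at most 50 mm and 8.59 degrees, less where a joint would pass 70% of its speed; a pose out of reach is approached as far as the arm can. A call with a gripper value outside its range is refused whole. "jaw" is the finger opening in cm, from 0 to 8.54, set as the call begins (left out, the last holds). The fingers move at their own pace and stop on an object; "force" is the grip in N (left out, the last holds). Time passes only in rows, so rows that repeat a pose let the fingers close, or fill a call up. It gives the time, the measured TCP pose, the force, the opening and the grip force at its end, in the units of the state.
- bot.observe(): the state, without advancing time (a new reading comes with each control period).
- imaging.camera(name): name is "scene" or "side" or "wrist"; returns a dict with "image" (400x640x3 uint8, blue, green, red), "mtx" (3x3 intrinsics, pixels), "D" ([k1, k2, p1, p2, k3] as OpenCV has them; the pictures are not rectified), "origin" and "rotation" of the camera in the world. Camera axes: x right, y down, z forward; pixel columns grow to the right and rows downward; lengths in mm; the calibration is good to about 2 mm. A picture is of the moment at which its call begins. There is no depth.
- bot.sign_off(): hands the job in; it is judged then, once.
Trained networks look in a picture, given as the dict that the camera call returned (one of the last four; its "shot" number tells which), for a name from the list of things; names that differ only in an ending like _2 or _b are one class to them, and where a whole thing is asked for, a point or a joint stands for the part that bears it (a point fixed in the world has none). Each returns a list of dicts, best first, with "p" (0 to 1); they miss things now and then, are a little off and sometimes report something else, mostly with a low value. They report only what shows in the picture. A call takes as long as a camera call. They do not tell look-alikes from the thing itself.
- imaging.masks_of(target, picture): "region" (400x640 bool, what is visible of it) and "at" ([row, column] in pixels, amid what is visible of it).
- imaging.tip_of(target, picture): "at" ([row, column] in pixels: a listed point, or the origin of a listed thing).
The state is a dict: "time_s": time; "q": joint angles; "joint_vel": joint speeds; "joint_efforts": joint torques, N m; "ee_pos": TCP position; "tcp_rot": TCP orientation; "ft_force": force on the tool from outside, world axes, zero at the start; "wrist_torque": the same for the moment, N m; "finger_gap": finger opening in mm; "grip_force": force on a finger pad.
Only numpy, scipy, OpenCV 4.12 (cv2) and the standard library are available. Lean on these libraries where they do the work, as an engineer would, in place of code of your own. Each camera call takes 0.05 s, during which the arm holds its last target. There are 200 camera calls.

## Working session

There is one attempt and no reset: what is moved stays moved. The work goes in short steps, Python scripts to look and compute and a tool call to move; the robot and the scene stay as the last step left them, time stands still between calls to the robot, and variables do not carry over. Pictures are saved under pics/ and viewed, at most 15 in all, crops included, and the job is handed in when it is done.

Besides the shell and the picture viewer there is one more tool, called after "Request:" as a command line: name --argument value ..., lists and objects as JSON in quotes. send_rows: Moves the arm, as the interface text tells. Its arguments: {"type":"object","properties":{"moves":{"type":"array"},"jaw":{"type":"number"},"force":{"type":"number"}},"required":["moves"]}

```bash
mkdir -p pics
cat > h.py <<'E'
import numpy as np, cv2
from workcell import bot, imaging
def ray(c,at):
    r,co=at
    p=cv2.undistortPoints(np.array([[[co,r]]],float),np.array(c["mtx"]),np.array(c["D"]))[0,0]
    d=np.array(c["rotation"])@np.array([p[0],p[1],1.0]); return np.array(c["origin"],float),d/np.linalg.norm(d)
def atz(c,at,z):
    o,d=ray(c,at); return o+d*(z-o[2])/d[2]
def proj(c,P):
    R=np.array(c["rotation"]); t=-R.T@np.array(c["origin"],float)
    return cv2.projectPoints(np.array(P,float).reshape(-1,3),cv2.Rodrigues(R.T)[0],t,np.array(c["mtx"]),np.array(c["D"]))[0].reshape(-1,2)
def tri(rs):
    A=np.zeros((3,3));b=np.zeros(3)
    for o,d in rs:
        M=np.eye(3)-np.outer(d,d);A+=M;b+=M@o
    return np.linalg.solve(A,b)
E
python3 - <<'E'
from h import *
s=bot.observe();print({k:np.round(s[k],3) for k in("time_s","ee_pos","tcp_rot","finger_gap")})
Z=dict(choke0_mid=28,failed_mid=33,master_mid=33,well0=5,well1=5,well2=5,well3=5,well4=5,well5=5,slot=5,card_mid=45,power_base=0,scrap_bin=0,multimeter=0,solder=0,tape=0,driver=0,cleaner=0)
for n in("scene","side"):
    c=imaging.camera(n);cv2.imwrite(f"pics/{n}0.png",c["image"])
    print(n,np.round(c["origin"]))
    for k,z in Z.items():
        print(k,[(round(d["p"],2),[int(v) for v in d["at"]],np.round(atz(c,d["at"],z)[:2]).tolist()) for d in imaging.tip_of(k,c) if d["p"]>.3])
E
```

```text
{'time_s': np.float64(0.0), 'ee_pos': array([6.74755e+02, 4.10000e-02, 4.03627e+02]), 'tcp_rot': array([-2.22e+00, -2.22e+00,  2.00e-03]), 'finger_gap': np.float64(85.129)}
scene [1269. -243. 1138.]Traceback (most recent call last):
  File "<stdin>", line 8, in <module>
  File "h.py", line 8, in atz
    o,d=ray(c,at); return o+d*(z-o[2])/d[2]
                                       ~^^^
IndexError: invalid index to scalar variable.
```

```bash
sed -i 's/np.array(c\["rotation"\])/RM(c)/' h.py
cat >> h.py <<'E'
def RM(c):
    r=np.array(c["rotation"],float)
    return r if r.shape==(3,3) else cv2.Rodrigues(r)[0]
E
python3 - <<'E'
from h import *
Z=dict(choke0_mid=28,failed_mid=33,master_mid=33,well0=5,well1=5,well2=5,well3=5,well4=5,well5=5,slot=5,card_mid=45,power_base=0,scrap_bin=0,multimeter=0,solder=0,tape=0,driver=0,cleaner=0)
for n in("scene","side"):
    c=imaging.camera(n);cv2.imwrite(f"pics/{n}0.png",c["image"])
    print(n,np.round(c["origin"]),np.round(c["rotation"],2).tolist())
    for k,z in Z.items():
        print(k,[(round(d["p"],2),[int(v) for v in d["at"]],np.round(atz(c,d["at"],z)[:2]).tolist()) for d in imaging.tip_of(k,c) if d["p"]>.3])
E
```

```text
scene [1269. -243. 1138.] [-2.16, -1.44, 0.47]
choke0_mid [(0.9, [171, 435], [557.0, 408.0])]
failed_mid [(0.75, [218, 351], [613.0, 117.0])]
master_mid [(0.57, [208, 309], [541.0, 27.0]), (0.56, [275, 370], [783.0, 91.0])]
well0 [(0.9, [226, 287], [551.0, -43.0]), (0.87, [204, 338], [539.0, 112.0]), (0.71, [233, 325], [612.0, 42.0]), (0.7, [245, 303], [625.0, -25.0]), (0.66, [213, 312], [541.0, 36.0]), (0.65, [221, 352], [605.0, 124.0])]
well1 [(0.9, [226, 287], [551.0, -43.0]), (0.87, [204, 338], [539.0, 112.0]), (0.71, [233, 325], [612.0, 42.0]), (0.7, [245, 303], [625.0, -25.0]), (0.66, [213, 312], [541.0, 36.0]), (0.65, [221, 352], [605.0, 124.0])]
well2 [(0.9, [226, 287], [551.0, -43.0]), (0.87, [204, 338], [539.0, 112.0]), (0.71, [233, 325], [612.0, 42.0]), (0.7, [245, 303], [625.0, -25.0]), (0.66, [213, 312], [541.0, 36.0]), (0.65, [221, 352], [605.0, 124.0])]
well3 [(0.9, [226, 287], [551.0, -43.0]), (0.87, [204, 338], [539.0, 112.0]), (0.71, [233, 325], [612.0, 42.0]), (0.7, [245, 303], [625.0, -25.0]), (0.66, [213, 312], [541.0, 36.0]), (0.65, [221, 352], [605.0, 124.0])]

[... 2377 characters left out ...]
well5 [(0.97, [216, 314], [539.0, 103.0]), (0.9, [208, 328], [537.0, 40.0]), (0.85, [197, 312], [630.0, 29.0]), (0.83, [193, 326], [612.0, -26.0]), (0.8, [209, 295], [618.0, 121.0]), (0.67, [200, 342], [538.0, -34.0])]
slot [(0.68, [184, 347], [598.0, -124.0])]
card_mid [(0.71, [177, 400], [452.0, -252.0])]
power_base [(0.53, [165, 419], [492.0, -431.0])]
scrap_bin [(0.88, [162, 379], [623.0, -337.0])]
multimeter [(0.88, [270, 190], [611.0, 551.0]), (0.63, [204, 327], [562.0, 18.0])]
solder [(0.88, [287, 312], [302.0, 338.0])]
tape [(0.6, [166, 415], [500.0, -417.0]), (0.55, [201, 313], [613.0, 41.0])]
driver [(0.77, [209, 402], [356.0, -150.0])]
cleaner [(0.88, [171, 315], [759.0, -109.0])]
```

View pics/scene0.png

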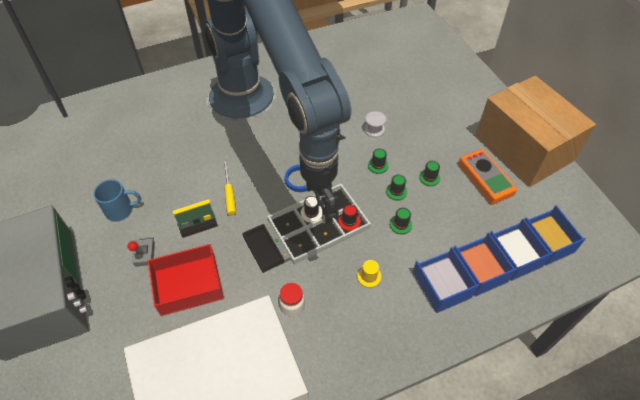

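View pics/side0.png

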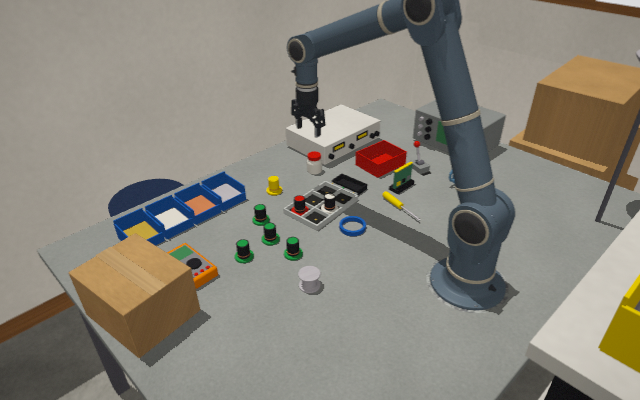

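```bash
cat >> h.py <<'E'
def blobs(c,lo,hi,amin=25,lo2=None,hi2=None):
    h=cv2.cvtColor(c["image"],cv2.COLOR_BGR2HSV);m=cv2.inRange(h,lo,hi)
    if lo2: m|=cv2.inRange(h,lo2,hi2)
    n,l,st,ce=cv2.connectedComponentsWithStats(m)
    return [(int(st[i,4]),ce[i][::-1]) for i in range(1,n) if st[i,4]>=amin],m
E
python3 - <<'E'
from h import *
c=imaging.camera("wrist");cv2.imwrite("pics/w0.png",c["image"])
print(np.round(c["origin"]),np.round(RM(c),2).tolist())
for n in("scene","side"):
    c=imaging.camera(n)
    for k in("choke0_mid","power_base","power","failed_mid","master_mid","card_mid"):
        for d in imaging.masks_of(k,c):
            if d["p"]>.2: print(n,k,round(d["p"],2),[int(v) for v in d["at"]],int(d["region"].sum()))
    b,_=blobs(c,(40,100,40),(85,255,255),8)
    for a,p in b: print(n,a,np.round(p,1),np.round(atz(c,p,56)[:2]),np.round(atz(c,p,8)[:2]))
E
```

```text
[676.  71. 374.] [[1.0, -0.0, 0.0], [-0.0, -0.96, -0.28], [0.0, 0.28, -0.96]]
scene choke0_mid 0.81 [173, 432] 439
scene choke0_mid 0.49 [221, 401] 436
scene power_base 0.77 [251, 143] 605
scene power_base 0.66 [233, 296] 4598
scene power_base 0.41 [279, 183] 3855
scene power 0.33 [235, 294] 4649
scene failed_mid 0.87 [220, 349] 429
scene master_mid 0.79 [276, 370] 520
scene master_mid 0.76 [211, 310] 428
scene master_mid 0.66 [187, 394] 363
scene master_mid 0.48 [280, 183] 3973
scene card_mid 0.59 [216, 195] 1095
scene 78 [153.5 379.4] [455. 277.] [419. 300.]
scene 107 [167.9 377.7] [500. 249.] [466. 270.]
scene 83 [165.8 432.5] [553. 394.] [521. 422.]
scene 108 [180.2 429.3] [594. 360.] [564. 387.]
scene 234 [183.  497.7] [676. 531.] [650. 565.]
scene 88 [179.9 398.5] [561. 282.] [529. 305.]
scene 114 [194.3 396.4] [602. 254.] [573. 276.]
scene 102 [213.4 403.1] [664. 241.] [637. 262.]
scene 127 [227.7 400.4] [701. 213.] [676. 234.]
scene 8 [223.2  57.1] [ 339. -616.] [ 298. -633.]
scene 55 [246.5  60.3] [ 417. -616.] [ 379. -632.]
side choke0_mid 0.57 [251, 240] 306
side power_base 0.67 [163, 416] 287
side power_base 0.67 [195, 322] 1975
side power 0.42 [255, 241] 337
side failed_mid 0.57 [234, 270] 278
side failed_mid 0.4 [205, 323] 238
side master_mid 0.68 [208, 328] 235
side master_mid 0.46 [185, 274] 243
side card_mid 0.81 [180, 402] 455
side card_mid 0.69 [208, 299] 201
side 135 [134.  440.8] [ 532. -628.] [ 581. -710.]
side 181 [174.8 401.7] [ 447. -254.] [ 491. -317.]
side 12 [182.3 403.2] [ 411. -217.] [ 454. -279.]
side 48 [207.  259.5] [659. 245.] [715. 207.]
side 145 [222.9 264.1] [579. 289.] [630. 253.]
side 102 [240.1 270.7] [497. 328.] [544. 295.]
side 62 [240.3 292.2] [450. 282.] [495. 246.]
side 66 [243.  242.1] [549. 399.] [598. 369.]
side 166 [252.6 181.3] [641. 555.] [695. 532.]
side 114 [254.8 293.1] [397. 324.] [440. 290.]
side 113 [257.6 244.1] [490. 435.] [537. 406.]
```

View pics/w0.png

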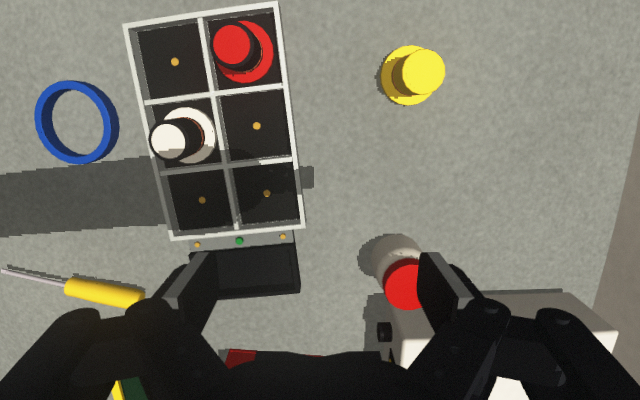

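Run:
```python
from h import *
c=imaging.camera("wrist")
b,_=blobs(c,(10,90,60),(28,255,255),8)
for a,p in b:
    if p[0]<260 and 130<p[1]<320: print("dot",a,np.round(p,1),np.round(atz(c,p,5),1))
for p in [(25,123),(2,277),(227,304),(240,172)]: print("corner",np.round(atz(c,p,22),1))
b,_=blobs(c,(0,150,60),(8,255,255),100,(172,150,60),(180,255,255))
for a,p in b: print("red",a,np.round(p),np.round(atz(c,p,61),1))
print("white top",atz(c,(141,169),61))
for p in [(250,298-0),(291,300),(297,187)]: print("pocket corner", np.round(atz(c,p,22),1))
# lever ball & card in scene/side
for n in("scene","side"):
    c=imaging.camera(n)
    b,_=blobs(c,(0,150,60),(8,255,255),20,(172,150,60),(180,255,255))
    for a,p in b: print(n,"red",a,np.round(p,1),np.round(atz(c,p,92),1))
    b,_=blobs(c,(22,150,100),(34,255,255),15)
    for a,p in b: print(n,"yel",a,np.round(p,1),np.round(atz(c,p,88),1),np.round(atz(c,p,10),1))
    h=c["image"];r=[(200,90),(150,390)][n=="side"]
    cv2.imwrite(f"pics/c_{n}.png",cv2.resize(h[r[0]-5-30*(n!="side"):r[0]+65,r[1]:r[1]+150],None,fx=5,fy=5,interpolation=3))
```

```text
dot 65 [ 61.4 174.5] [528.1 111.    5. ]
dot 59 [125.5 256.2] [610.7  44.5   5. ]
dot 43 [192.9 266.4] [618.7 -30.3   5. ]
dot 41 [199.6 201.8] [544.3 -38.1   5. ]
dot 27 [235.9 282.5] [635.3 -82.4   5. ]
dot 24 [244.2 196.8] [532.7 -93.5   5. ]
corner [485.8 145.1  22. ]
corner [638.  161.6  22. ]
corner [661.3 -64.7  22. ]
corner [511.1 -81.   22. ]
red 1156 [ 58. 253.] [620.5 107.   61. ]
red 1156 [ 44. 231.] [601.7 118.3  61. ]
red 1547 [284. 402.] [ 764.8 -113.8   61. ]
red 400 [357. 239.] [ 586.8 -207.8   61. ]
white top [538.41733397  35.13306947  61.        ]
pocket corner [654.2 -92.5  22. ]
pocket corner [ 655.6 -145.4   22. ]
pocket corner [ 519.7 -155.    22. ]
scene red 105 [209.9 349.6] [622.2 104.9  92. ]
scene red 150 [223.6 349.1] [659.4  86.3  92. ]
scene red 71 [245.8 132.5] [ 513.9 -429.7   92. ]
scene red 3778 [279.5 184.2] [ 653.3 -332.4   92. ]
scene red 382 [293.2 290.7] [ 780.6 -114.7   92. ]
scene yel 253 [199.4 229.7] [ 469.4 -165.8   88. ] [ 410.  -160.1   10. ]
scene yel 161 [206.8 191.1] [ 452.9 -265.3   88. ] [ 392.3 -266.9   10. ]
scene yel 32 [216.9 2
[... 222 characters left out ...]
de red 104 [155.8 313.8] [734.5 -78.6  92. ]
side red 41 [198. 299.] [565.1 148.5  92. ]
side red 59 [210.5 299.6] [511.4 194.1  92. ]
side yel 19 [135.2 361.6] [ 723.4 -337.    88. ] [ 821.8 -450.2   10. ]
side yel 24 [146.5 338.8] [ 722.9 -202.5   88. ] [ 821.3 -304.3   10. ]
side yel 58 [166.9 402.6] [ 448.8 -257.1   88. ] [ 524.  -363.5   10. ]
side yel 217 [185.9 273.6] [686.7 158.5  88. ] [782.1  87.3  10. ]
side yel 17 [183.1 398.4] [ 391.6 -160.8   88. ] [ 461.9 -259.    10. ]
side yel 152 [199.4 392.2] [344.1 -68.9  88. ] [ 410.4 -159.3   10. ]
side yel 316 [230.2 141.4] [782.9 602.4  88. ] [886.4 568.9  10. ]
side yel 2150 [330.3 625.1] [-389.9  -37.6   88. ] [-385.8 -125.3   10. ]
```

View pics/c_scene.png

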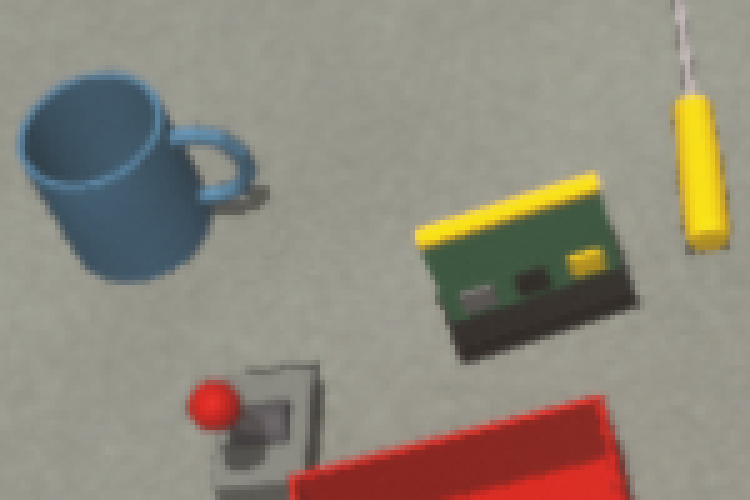

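The scene shows 4 new chokes (scene px 379,160; 431,172; 398,186; 402,219). The failed red one at (350,217) is in well 5 and the white reference at (312,207) is in well 1. The yellow look-alike at (370,272) gets left alone. The lever ball is at (132,246), leaning to the on side. Power comes first.

Request:
send_rows --moves '[[[-5,-1,0],0],[[-10,-3,0],0],[[-15,-4,1],0],[[-20,-5,2],0],[[-25,-6,3],0],[[-30,-7,4],0],[[-35,-8.5,5],0],[[-39,-10,6.5],0],[[-43,-11,8],0],[[-43,-11,10],0]]' --jaw 0

```text
time_s: 3.9
ee_pos: [560.5, -438.6, 305.0]
tcp_rot: [2.231, 2.206, -0.009]
ft_force: [-0.3, -0.2, -0.5]
finger_gap: -0.0
grip_force: 0.0
```

Run:
```python
from h import *
s=bot.observe();print({k:np.round(s[k],3) for k in("time_s","ee_pos","tcp_rot","finger_gap","ft_force")})
c=imaging.camera("wrist");cv2.imwrite("pics/w1.png",c["image"])
for n in("wrist","scene"):
    c=imaging.camera(n)
    b,_=blobs(c,(0,150,60),(8,255,255),20,(172,150,60),(180,255,255))
    for a,p in b: print(n,"red",a,np.round(p,1),np.round(atz(c,p,93),1))
```

```text
{'time_s': np.float64(3.9), 'ee_pos': array([ 560.464, -438.635,  305.008]), 'tcp_rot': array([ 2.231,  2.206, -0.009]), 'finger_gap': np.float64(-0.031), 'ft_force': array([-0.304, -0.192, -0.528])}
wrist red 38314 [ 86.9 404.2] [ 604.5 -357.9   93. ]
wrist red 1738 [220.5 233.6] [ 514.3 -427.8   93. ]
scene red 101 [209.8 349.6] [622.5 104.6  93. ]
scene red 146 [223.8 349.2] [660.5  86.1  93. ]
scene red 44 [245.  133.9] [ 514.  -425.8   93. ]
scene red 3779 [279.5 184.2] [ 653.8 -332.3   93. ]
scene red 382 [293.2 290.7] [ 781.1 -114.8   93. ]
```

View pics/w1.png

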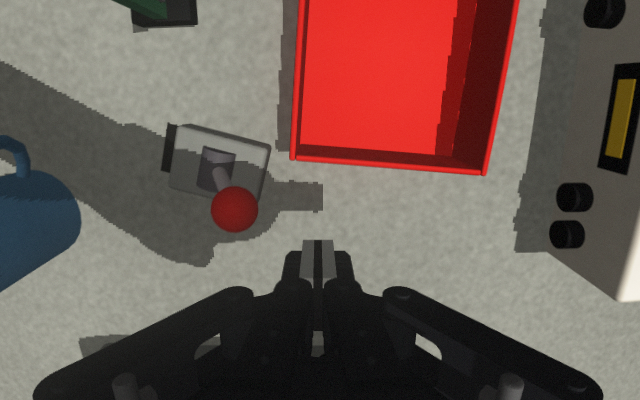

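Request:
send_rows --moves '[[[0,0,3],0],[[0,0,5],0],[[0,0,5],0],[[0,-1,5],0],[[0,-2,5],0],[[0,-3,5],0],[[0.3,-4,5],0],[[0.6,-5,5],0],[[0.8,-6,5],0],[[1,-7,5],0]]'

```text
time_s: 5.05
ee_pos: [494.1, -419.5, 254.8]
tcp_rot: [-2.221, -2.221, -0.001]
ft_force: [0.9, 0.3, 0.2]
finger_gap: 0.0
grip_force: 0.6
```

Request:
send_rows --moves '[[[0.2,-0.7,0],0],[[0.4,-1.4,0],0],[[0.5,-2,0],0],[[0.6,-2.5,0],0],[[0.6,-2.5,0],0],[[0.6,-2.5,0],0],[[0.6,-2.5,0],0],[[0.6,-2.5,0],0],[[0.6,-2.5,0],0],[[0.6,-2.5,0],0]]'

```text
time_s: 6.05
ee_pos: [471.9, -413.8, 255.2]
tcp_rot: [2.217, 2.219, 0.004]
ft_force: [5.6, -0.9, -2.3]
finger_gap: 0.1
grip_force: 2.7
```

Run:
```python
from h import *
for n in("wrist","scene"):
    c=imaging.camera(n)
    b,_=blobs(c,(0,150,60),(8,255,255),20,(172,150,60),(180,255,255))
    for a,p in b: print(n,"red",a,np.round(p,1),np.round(atz(c,p,93),1))
    if n=="wrist": cv2.imwrite("pics/w2.png",c["image"])
```

```text
wrist red 47915 [118.2 537.7] [ 559.9 -348.7   93. ]
wrist red 2828 [258.1 256.1] [ 447.8 -407.8   93. ]
scene red 100 [209.7 349.6] [622.3 104.6  93. ]
scene red 146 [223.8 349.2] [660.5  86.1  93. ]
scene red 3778 [279.5 184.2] [ 653.8 -332.3   93. ]
scene red 382 [293.3 290.7] [ 781.1 -114.9   93. ]
```

Request:
send_rows --moves '[[[0.2,-0.4,0],0],[[0.2,-0.7,0],0],[[0.2,-0.7,0],0],[[0.2,-0.7,0],0],[[0.2,0,0],0],[[0.2,1,0],0],[[0.2,2.5,0],0],[[0.2,4,-2],0],[[0.2,4,-5],0],[[0.2,4,-5],0]]'

```text
time_s: 7.15
ee_pos: [512.0, -412.7, 308.5]
tcp_rot: [2.216, 2.217, 0.002]
ft_force: [-0.1, 0.5, 0.2]
finger_gap: 0.1
grip_force: 0.0
```

Run:
```python
from h import *
for n in("wrist","scene","side"):
    c=imaging.camera(n)
    b,_=blobs(c,(0,150,60),(8,255,255),20,(172,150,60),(180,255,255))
    for a,p in b: print(n,"red",a,np.round(p,1),np.round(atz(c,p,93),1))
    if n=="wrist": cv2.imwrite("pics/w2.png",c["image"])
```

```text
wrist red 42907 [100.1 466.9] [ 593.8 -342.    93. ]
wrist red 1551 [217.3 202.8] [ 448.  -407.8   93. ]
scene red 103 [209.8 349.7] [622.7 104.8  93. ]
scene red 146 [223.8 349.2] [660.5  86.1  93. ]
scene red 43 [222.6 136.3] [ 450.  -407.3   93. ]
scene red 3781 [279.5 184.2] [ 653.8 -332.3   93. ]
scene red 380 [293.2 290.7] [ 781.  -114.9   93. ]
side red 1268 [158.  380.4] [ 543.3 -242.8   93. ]
side red 28 [152.1 427.6] [ 444.2 -404.3   93. ]
side red 104 [155.8 313.8] [733.2 -77.5  93. ]
side red 42 [198.  299.1] [563.6 149.5  93. ]
side red 59 [210.5 299.6] [510.4 194.9  93. ]
```

View pics/w2.png

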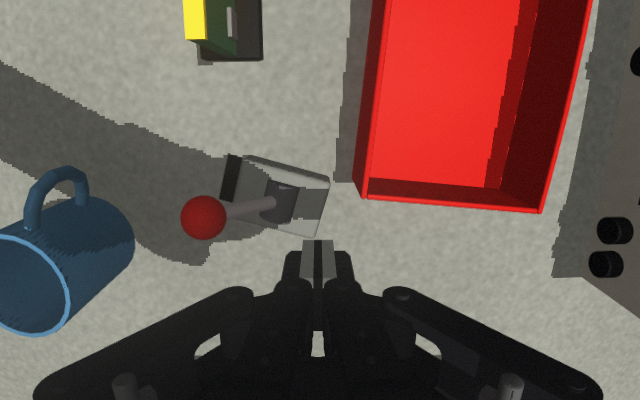

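Lever is off: it hit its stop, ball now at (448,-408). Next is the failed inductor in well 5 at about (602,118).

Request:
send_rows --moves '[[[5,1,-1],0],[[10,2,-1],0],[[15,3,-1],0],[[20,4,-1],0],[[25,5,-1],0],[[30,6,-1],0],[[35,7,-1],0],[[40,8,0],0],[[45,9,0],0],[[50,9.2,0],0]]' --jaw 7.5

```text
time_s: 8.3
ee_pos: [601.2, 79.1, 303.0]
tcp_rot: [-2.221, -2.22, 0.004]
ft_force: [0.6, 0.0, 0.1]
finger_gap: 75.4
grip_force: 0.0
```

Request:
send_rows --moves '[[[3,0,0],0],[[3,0,2],0],[[3,0,4],0],[[3,0,4],0],[[3,0,4],0],[[3,0,4],0],[[3,0,4],0],[[3,0,4],0],[[3,0,4],0],[[3,0,4],0]]'

```text
time_s: 9.3
ee_pos: [601.4, 107.5, 265.1]
tcp_rot: [2.221, 2.221, 0.001]
ft_force: [0.4, 0.2, -0.4]
finger_gap: 75.0
grip_force: 0.0
```

Run:
```python
from h import *
s=bot.observe();print(np.round(s["ee_pos"],1),np.round(s["ft_force"],1))
c=imaging.camera("wrist");cv2.imwrite("pics/w3.png",c["image"])
for z,col in((61,"t"),):
    b,_=blobs(c,(0,150,60),(8,255,255),100,(172,150,60),(180,255,255))
    for a,p in b: print("red",a,np.round(p,1),np.round(atz(c,p,61),1),np.round(atz(c,p,13),1))
b,_=blobs(c,(40,100,40),(85,255,255),100)
for a,p in b: print("grn",a,np.round(p,1),np.round(atz(c,p,56),1))
b,_=blobs(c,(10,90,60),(28,255,255),20)
for a,p in b: print("dot",a,np.round(p,1),np.round(atz(c,p,5),1))
```

```text
[601.4 107.5 265.1] [ 0.4  0.2 -0.4]
red 2210 [172.4 316.4] [602.1 142.1  61. ] [602.  131.9  13. ]
red 2673 [215.  315.8] [601.7 118.7  61. ] [601.4 102.   13. ]
grn 1871 [ 23.3 410.1] [647.6 215.2  56. ]
dot 51 [ 17.2 403.9] [656.5 229.1   5. ]
dot 25 [ 22.  421.5] [667.8 226.6   5. ]
dot 7768 [227.1 562. ] [786.6  89.    5. ]
dot 105 [199.2 211.9] [528.  111.1   5. ]
dot 97 [283.3 328.1] [610.7  44.3   5. ]
```

View pics/w3.png

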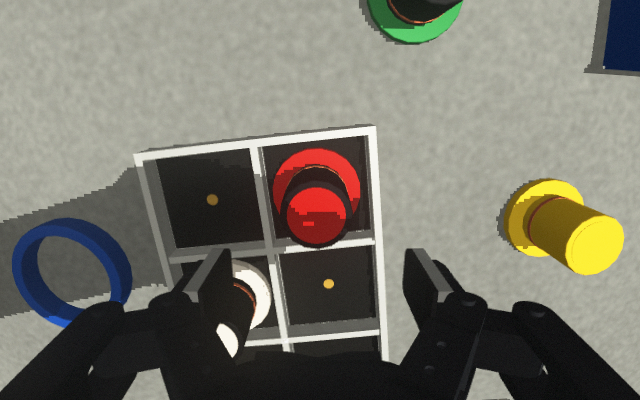

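Request:
send_rows --moves '[[[1.1,0,0],0],[[1.1,0,2],0],[[1.1,0,4],0],[[1.1,0,5.5],0],[[1.1,0,6.5],0],[[1.1,0,6.5],0],[[1.1,0,6.5],0],[[1.1,0,6.5],0],[[1.1,0,6.5],0],[[1.1,0,6.5],0]]'

```text
time_s: 10.35
ee_pos: [601.5, 118.6, 200.4]
tcp_rot: [2.221, 2.221, 0.002]
ft_force: [-0.4, 0.2, -0.1]
finger_gap: 74.8
grip_force: 0.0
```

Request:
send_rows --moves '[[[0,0,0],0],[[0,0,0],0],[[0,0,0],0],[[0,0,0],0],[[0,0,0],0],[[0,0,0],0],[[0,0,0],0],[[0,0,-4],0],[[0,0,-8],0],[[0,0,-11],0]]' --jaw 3 --force 60

```text
time_s: 11.35
ee_pos: [601.1, 118.5, 310.8]
tcp_rot: [-2.221, -2.221, 0.0]
ft_force: [0.7, 0.7, -2.1]
finger_gap: 38.5
grip_force: 61.3
```

Request:
send_rows --moves '[[[-4,0,0],0],[[-8,0,0],0],[[-12,0.5,0],0],[[-16,1,0],0],[[-20,1,0],0],[[-24,1,0],0],[[-28,1.5,0],0],[[-32,2,0],0],[[-36,2.2,0],0],[[-36,2.2,0],0]]'

```text
time_s: 12.35
ee_pos: [621.1, -249.7, 308.2]
tcp_rot: [2.232, 2.209, -0.009]
ft_force: [-0.8, -1.4, -1.3]
finger_gap: 38.8
grip_force: 61.5
```

Request:
send_rows --moves '[[[-4,0,0],0],[[-8,0,0],0],[[-9,0,1],0],[[-9,0,4],0],[[-9,0,7],0],[[-9,0,8.5],0],[[-9,0,8.5],0],[[-9,0,8.5],0],[[-9,0,8.5],0],[[-9,0,8.5],0]]'

```text
time_s: 13.35
ee_pos: [623.9, -331.7, 226.6]
tcp_rot: [2.219, 2.219, 0.002]
ft_force: [0.1, -0.4, -1.6]
finger_gap: 38.6
grip_force: 61.5
```

Run:
```python
from h import *
s=bot.observe();print(np.round(s["ee_pos"],1),s["finger_gap"])
for n in("scene","side"):
    c=imaging.camera(n)
    b=[(round(d["p"],2),np.round(atz(c,d["at"],0)).tolist()) for d in imaging.tip_of("scrap_bin",c)]
    print(b)
    o=np.array([s["ee_pos"][0],s["ee_pos"][1],60]);print("grip proj",proj(c,o))
    cv2.imwrite(f"pics/b_{n}.png",c["image"])
```

```text
[ 623.9 -331.7  226.6] 38.57048968705441
[(0.84, [618.0, -329.0, 0.0])]
grip proj [[184.51415231 275.44273493]]
[(0.75, [612.0, -324.0, 0.0])]
grip proj [[378.88882146 150.00360816]]
```

Request:
send_rows --moves '[[[0,0,0],0],[[0,0,0],0],[[0,0,0],0],[[0,0,-3],0],[[0,0,-6],0],[[0,0,-8],0],[[4,0,-8],0],[[8,0,-8],0],[[12,0,-8],0],[[16,0,-8],0]]' --jaw 6

```text
time_s: 14.55
ee_pos: [623.2, -170.0, 305.2]
tcp_rot: [2.221, 2.221, 0.001]
ft_force: [-0.1, -0.1, -1.0]
finger_gap: 59.9
grip_force: 0.0
```

Request:
send_rows --moves '[[[4,0,0],0],[[8,0,0],0],[[12,0,0],0],[[16,0,0],0],[[20,0.5,0],0],[[24,1,0],0],[[28,1.5,0],0],[[30,2,0],0],[[32,2,0],0],[[32,2,0],0]]' --jaw 7.5

```text
time_s: 15.55
ee_pos: [643.1, 151.4, 304.8]
tcp_rot: [-2.216, -2.225, -0.002]
ft_force: [0.3, -0.2, 0.9]
finger_gap: 74.9
grip_force: 0.0
```

```bash
cat >> h.py <<'E'
def chokes(z=56):
    for n in("scene","side"):
        c=imaging.camera(n)
        b,_=blobs(c,(40,100,40),(85,255,255),25)
        print(n,[(a,np.round(atz(c,p,z)[:2]).tolist()) for a,p in b])
    c=imaging.camera("wrist")
    b,_=blobs(c,(40,100,40),(85,255,255),100)
    s=bot.observe();print("tcp",np.round(s["ee_pos"],1),"gap",round(s["finger_gap"],1))
    for a,p in b: print("wrist",a,np.round(p),np.round(atz(c,p,z)[:2],1))
    return c
E
python3 - <<'E'
from h import *
chokes()
c=imaging.camera("scene")
for d in imaging.tip_of("failed_mid",c): print(round(d["p"],2),np.round(d["at"]),np.round(atz(c,d["at"],32)))
i=c["image"];cv2.imwrite("pics/s1.png",i)
E
```

```text
scene [(85, [553.0, 394.0]), (110, [595.0, 360.0]), (91, [561.0, 282.0]), (232, [676.0, 531.0]), (75, [609.0, 263.0]), (104, [664.0, 241.0]), (133, [700.0, 213.0]), (51, [415.0, -616.0])]
side [(178, [447.0, -255.0]), (48, [659.0, 245.0]), (146, [579.0, 289.0]), (103, [497.0, 328.0]), (64, [549.0, 399.0]), (63, [411.0, 264.0]), (167, [641.0, 555.0]), (112, [490.0, 434.0]), (112, [359.0, 308.0])]
tcp [643.6 146.3 304.7] gap 75.2
wrist 437 [  5. 172.] [558.5 273.7]
wrist 1512 [ 29. 210.] [580.5 259.6]
wrist 2019 [50. 37.] [466.8 252.5]
wrist 1661 [ 76. 333.] [653.8 232.1]
wrist 2339 [ 55. 347.] [662.6 244. ]
0.78 [283. 187.] [ 630. -334.   32.]
```

View pics/s1.png

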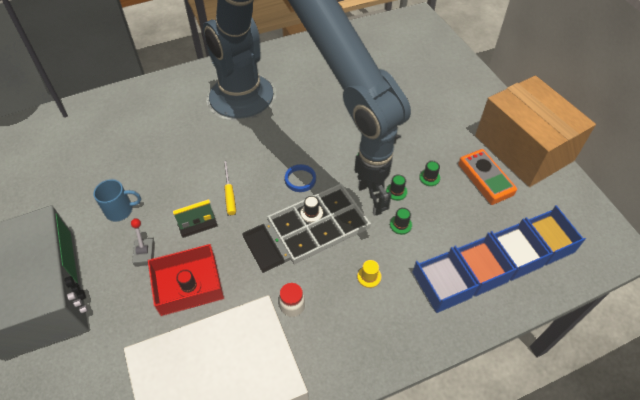

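Failed inductor is in the bin (186,281 in the scene). One choke (the one nearest the robot) was knocked aside to about (411,264). I'll take the choke at (662,244) first.

Request:
send_rows --moves '[[[4,1,0],0],[[8,1.8,0],0],[[9.7,1.8,0],0],[[9.7,1.8,3],0],[[9.7,1.8,6],0],[[9.7,1.8,9],0],[[9.7,1.8,11],0],[[9.7,1.8,11],0],[[9.7,1.8,11],0],[[9.7,1.8,11],0]]'

```text
time_s: 16.8
ee_pos: [662.2, 245.2, 196.6]
tcp_rot: [2.221, 2.22, 0.004]
ft_force: [-0.2, -0.8, -0.3]
finger_gap: 75.0
grip_force: 0.0
```

Request:
send_rows --moves '[[[-0.1,0,0],0],[[-0.1,0,0],0],[[-0.1,0,0],0],[[-0.1,0,0],0],[[-0.1,0,0],0],[[-0.1,0,0],0],[[-0.1,0,0],0],[[-0.1,0,-4],0],[[-0.1,0,-8],0],[[-0.1,0,-10],0]]' --jaw 3

```text
time_s: 17.8
ee_pos: [661.8, 244.9, 297.9]
tcp_rot: [2.22, 2.221, 0.006]
ft_force: [1.7, -0.4, -2.0]
finger_gap: 38.5
grip_force: 61.0
```

Request:
send_rows --moves '[[[-4,-1,0],0],[[-8,-2,0],0],[[-12,-3,0],0],[[-16,-4,0],0],[[-20,-4.3,0],0],[[-24,-4.3,0],0],[[-27.5,-4.3,0],0],[[-27.5,-4.3,2],0],[[-27.5,-4.3,4],0],[[-27.5,-4.3,4],0]]'

```text
time_s: 18.8
ee_pos: [616.5, -30.7, 251.5]
tcp_rot: [-2.218, -2.217, 0.008]
ft_force: [0.0, 0.7, -1.8]
finger_gap: 38.4
grip_force: 60.5
```

Run:
```python
from h import *
s=bot.observe();print(np.round(s["ee_pos"],1),s["finger_gap"])
imaging.camera("wrist");s=bot.observe();print(np.round(s["ee_pos"],1))
chokes()
```

```text
[616.5 -30.7 251.5] 38.41009285212866
[617.4 -30.3 253.1]
scene [(76, [414.0, 259.0]), (96, [464.0, 232.0]), (83, [553.0, 394.0]), (107, [595.0, 360.0]), (231, [677.0, 530.0]), (88, [561.0, 282.0]), (113, [603.0, 254.0]), (52, [418.0, -616.0]), (139, [627.0, -41.0])]
side [(55, [528.0, -607.0]), (29, [688.0, -92.0]), (180, [447.0, -254.0]), (77, [614.0, -28.0]), (57, [556.0, 287.0]), (102, [497.0, 328.0]), (66, [549.0, 399.0]), (66, [410.0, 264.0]), (166, [641.0, 555.0]), (112, [490.0, 434.0]), (112, [359.0, 308.0])]
tcp [618.7 -30.  255.6] gap 38.5
wrist 3192 [213. 317.] [619.6 -15.8]
wrist 5162 [300. 317.] [619.8 -68.4]
```

Request:
send_rows --moves '[[[0,0,2],0],[[0,0,4],0],[[0,0,5.2],0],[[0,0,5.2],0],[[0,0,5.2],0],[[0,0,5.2],0],[[0,0,5.2],0],[[0,0,5.2],0],[[0,0,5.2],0],[[0,0,5.2],0]]'

```text
time_s: 20.0
ee_pos: [618.3, -30.4, 202.9]
tcp_rot: [2.221, 2.221, 0.0]
ft_force: [-0.6, 0.6, -2.4]
finger_gap: 38.5
grip_force: 61.2
```

Request:
send_rows --moves '[[[0,0,0],0],[[0,0,0],0],[[0,0,0],0],[[0,0,0],0],[[0,0,-3],0],[[0,0,-6],0],[[0,0,-9],0],[[3,-0.5,-9],0],[[6,-1,-9],0],[[6,-1,-9],0]]' --jaw 6

```text
time_s: 21.0
ee_pos: [607.6, 35.0, 293.3]
tcp_rot: [-2.211, -2.228, -0.004]
ft_force: [-0.1, 1.3, 1.1]
finger_gap: 59.8
grip_force: 0.0
```

Request:
send_rows --moves '[[[4,-1,0],0],[[8,-2,0],0],[[12,-3,0],0],[[16,-4,0],0],[[20,-4.8,0],0],[[24,-4.8,0],0],[[25,-4.8,0],0],[[25,-4.8,3],0],[[25,-4.8,3],0],[[25,-4.8,3],0]]' --jaw 7.5

```text
time_s: 22.0
ee_pos: [560.6, 278.2, 262.4]
tcp_rot: [2.223, 2.219, -0.003]
ft_force: [1.2, -0.9, 0.3]
finger_gap: 74.8
grip_force: 0.0
```

Run:
```python
from h import *
c=chokes()
```

```text
scene [(58, [415.0, 258.0]), (87, [463.0, 230.0]), (86, [553.0, 394.0]), (110, [595.0, 360.0]), (232, [676.0, 531.0]), (65, [560.0, 282.0]), (113, [602.0, 254.0]), (62, [405.0, -616.0]), (115, [618.0, -32.0]), (154, [655.0, -45.0])]
side [(37, [441.0, -700.0]), (180, [447.0, -254.0]), (38, [621.0, -34.0]), (55, [556.0, 287.0]), (102, [497.0, 328.0]), (65, [548.0, 399.0]), (65, [411.0, 264.0]), (166, [641.0, 555.0]), (112, [490.0, 434.0]), (113, [359.0, 308.0])]
tcp [561.  278.8 264. ] gap 75.0
wrist 1708 [ 13. 293.] [551.2 390.1]
wrist 2405 [ 43. 303.] [555.6 376.8]
wrist 2032 [177. 313.] [560.  309.9]
wrist 2156 [217. 125.] [454.1 287.2]
wrist 2508 [220. 311.] [558.8 285.9]
wrist 1874 [256.  67.] [412.8 262.4]
```

Request:
send_rows --moves '[[[0.7,-0.2,0],0],[[0.7,-0.2,2],0],[[0.7,-0.2,4],0],[[0.7,-0.2,6],0],[[0.7,-0.2,6.8],0],[[0.7,-0.2,6.8],0],[[0.7,-0.2,6.8],0],[[0.7,-0.2,6.8],0],[[0.7,-0.2,6.8],0],[[0.7,-0.2,6.8],0]]'

```text
time_s: 23.15
ee_pos: [558.5, 286.7, 195.5]
tcp_rot: [2.221, 2.221, 0.002]
ft_force: [0.8, -0.4, -0.6]
finger_gap: 75.3
grip_force: 0.0
```

Request:
send_rows --moves '[[[0,0,0],0],[[0,0,0],0],[[0,0,0],0],[[0,0,0],0],[[0,0,0],0],[[0,0,0],0],[[0,0,0],0],[[0,0,-4],0],[[0,0,-8],0],[[0,0,-9],0]]' --jaw 3

```text
time_s: 24.15
ee_pos: [559.2, 287.1, 288.4]
tcp_rot: [2.22, 2.22, 0.01]
ft_force: [0.2, 0.6, -1.2]
finger_gap: 38.8
grip_force: 61.0
```

Request:
send_rows --moves '[[[-4,1,0],0],[[-8,2,0],0],[[-12,3,0],0],[[-16,4,0],0],[[-16.6,4.4,0],0],[[-16.6,4.4,2],0],[[-16.6,4.4,3],0],[[-16.6,4.4,3],0],[[-16.6,4.4,3],0],[[-16.6,4.4,3],0]]'

```text
time_s: 25.15
ee_pos: [602.4, 121.3, 255.2]
tcp_rot: [2.22, 2.222, 0.001]
ft_force: [-0.7, 0.3, -1.4]
finger_gap: 38.7
grip_force: 61.0
```

Run:
```python
from h import *
c=chokes()
```

```text
scene [(28, [465.0, 254.0]), (82, [553.0, 394.0]), (107, [595.0, 360.0]), (234, [676.0, 531.0]), (32, [564.0, 130.0]), (132, [610.0, 110.0]), (54, [417.0, -616.0]), (116, [618.0, -32.0]), (157, [655.0, -44.0])]
side [(181, [447.0, -254.0]), (38, [621.0, -34.0]), (29, [675.0, 67.0]), (80, [601.0, 122.0]), (64, [549.0, 399.0]), (64, [410.0, 264.0]), (165, [641.0, 554.0]), (113, [490.0, 435.0]), (112, [359.0, 308.0])]
tcp [602.5 120.9 255.4] gap 38.6
wrist 1467 [23. 32.] [465.7 231.3]
wrist 3150 [213. 317.] [603.6 134.7]
wrist 5231 [303. 317.] [603.8  80.9]
```

Request:
send_rows --moves '[[[-0.2,0,1],0],[[-0.2,0,3],0],[[-0.2,0,5.2],0],[[-0.2,0,5.2],0],[[-0.2,0,5.2],0],[[-0.2,0,5.2],0],[[-0.2,0,5.2],0],[[-0.2,0,5.2],0],[[-0.2,0,5.2],0],[[-0.2,0,5.2],0]]'

```text
time_s: 26.3
ee_pos: [602.3, 118.6, 203.0]
tcp_rot: [2.221, 2.221, 0.001]
ft_force: [0.0, -0.9, -2.1]
finger_gap: 38.8
grip_force: 63.2
```

Request:
send_rows --moves '[[[0,0,0],0],[[0,0,0],0],[[0,0,0],0],[[0,0,0],0],[[0,0,-3],0],[[0,0,-6],0],[[0,0,-9],0],[[3,-0.5,-9],0],[[6,-1,-9],0],[[6,-1,-9],0]]' --jaw 6

```text
time_s: 27.3
ee_pos: [590.9, 184.1, 293.4]
tcp_rot: [-2.211, -2.228, -0.005]
ft_force: [-0.7, 1.5, -0.3]
finger_gap: 59.7
grip_force: 0.0
```

Request:
send_rows --moves '[[[4,-1,0],0],[[8,-2,0],0],[[12,-3,0],0],[[16,-4,0],0],[[20,-4.2,0],0],[[21.5,-4.2,0],0],[[21.5,-4.2,0],0],[[21.5,-4.2,3],0],[[21.5,-4.2,3],0],[[21.5,-4.2,3],0]]' --jaw 7.5

```text
time_s: 28.3
ee_pos: [551.1, 391.2, 262.4]
tcp_rot: [2.224, 2.217, -0.004]
ft_force: [-0.0, 0.5, 0.0]
finger_gap: 75.3
grip_force: 0.0
```

Run:
```python
from h import *
c=chokes()
```

```text
scene [(78, [414.0, 259.0]), (105, [463.0, 232.0]), (69, [553.0, 395.0]), (99, [595.0, 361.0]), (231, [676.0, 530.0]), (100, [601.0, 116.0]), (130, [640.0, 97.0]), (54, [418.0, -616.0]), (116, [618.0, -32.0]), (155, [655.0, -45.0])]
side [(244, [446.0, -666.0]), (194, [444.0, -252.0]), (38, [621.0, -34.0]), (45, [606.0, 114.0]), (65, [549.0, 163.0]), (63, [549.0, 399.0]), (64, [410.0, 264.0]), (164, [641.0, 555.0]), (112, [490.0, 435.0]), (112, [359.0, 308.0])]
tcp [551.1 392.8 264.2] gap 75.0
wrist 100 [  0. 542.] [663.3 512.9]
wrist 2019 [179. 316.] [551.7 422.5]
wrist 2490 [222. 315.] [551.3 398.1]
wrist 107 [396. 130.] [421.9 269.3]
```

Request:
send_rows --moves '[[[0.5,0,0],0],[[0.5,0,2],0],[[0.5,0,4],0],[[0.5,0,6],0],[[0.5,0,6.8],0],[[0.5,0,6.8],0],[[0.5,0,6.8],0],[[0.5,0,6.8],0],[[0.5,0,6.8],0],[[0.5,0,6.8],0]]'

```text
time_s: 29.45
ee_pos: [550.5, 398.7, 195.6]
tcp_rot: [2.221, 2.221, 0.002]
ft_force: [0.1, -0.2, 0.0]
finger_gap: 75.1
grip_force: 0.0
```

Request:
send_rows --moves '[[[0,0,0],0],[[0,0,0],0],[[0,0,0],0],[[0,0,0],0],[[0,0,0],0],[[0,0,0],0],[[0,0,0],0],[[0,0,-4],0],[[0,0,-8],0],[[0,0,-9],0]]' --jaw 3

```text
time_s: 30.45
ee_pos: [551.3, 399.2, 288.8]
tcp_rot: [2.221, 2.221, 0.011]
ft_force: [-0.2, 0.6, -1.3]
finger_gap: 39.0
grip_force: 60.9
```

Request:
send_rows --moves '[[[-4,-0.5,0],0],[[-8,-1,0],0],[[-12,-1.5,0],0],[[-16,-2,0],0],[[-20,-2.3,0],0],[[-24,-2.3,0],0],[[-28,-2.3,0],0],[[-28.7,-2.3,1],0],[[-28.7,-2.3,2],0],[[-28.7,-2.3,2],0]]'

```text
time_s: 31.45
ee_pos: [526.3, 112.4, 262.5]
tcp_rot: [-2.218, -2.221, 0.005]
ft_force: [-0.1, 0.4, -2.8]
finger_gap: 38.9
grip_force: 61.0
```

Run:
```python
from h import *
c=chokes()
```

```text
scene [(77, [414.0, 259.0]), (104, [463.0, 231.0]), (26, [477.0, 123.0]), (232, [676.0, 531.0]), (126, [528.0, 106.0]), (104, [602.0, 116.0]), (132, [640.0, 97.0]), (56, [416.0, -616.0]), (117, [617.0, -32.0]), (156, [655.0, -45.0])]
side [(83, [530.0, -615.0]), (196, [444.0, -251.0]), (35, [603.0, 50.0]), (46, [606.0, 115.0]), (153, [540.0, 130.0]), (66, [410.0, 264.0]), (166, [641.0, 555.0]), (112, [359.0, 308.0])]
tcp [527.2 113.4 264.4] gap 38.7
wrist 1348 [ 11. 136.] [439.1 227.8]
wrist 2332 [189. 416.] [581.3 138.1]
wrist 3180 [213. 317.] [527.7 124.4]
wrist 2520 [228. 456.] [605.6 116. ]
wrist 5246 [302. 317.] [527.9  68. ]
```

Request:
send_rows --moves '[[[-0.2,0.1,1],0],[[-0.2,0.1,3],0],[[-0.2,0.1,5],0],[[-0.2,0.1,6.1],0],[[-0.2,0.1,6.1],0],[[-0.2,0.1,6.1],0],[[-0.2,0.1,6.1],0],[[-0.2,0.1,6.1],0],[[-0.2,0.1,6.1],0],[[-0.2,0.1,6.1],0]]'

```text
time_s: 32.6
ee_pos: [528.4, 109.6, 204.2]
tcp_rot: [2.221, 2.221, 0.001]
ft_force: [-0.2, 0.4, -1.7]
finger_gap: 38.6
grip_force: 61.0
```

Request:
send_rows --moves '[[[0,0,0],0],[[0,0,0],0],[[0,0,0],0],[[0,0,0],0],[[0,0,-3],0],[[0,0,-6],0],[[0,0,-9],0],[[2,-1,-9],0],[[4,-3,-9],0],[[4,-3,-9],0]]' --jaw 6

```text
time_s: 33.6
ee_pos: [496.0, 152.5, 294.0]
tcp_rot: [-2.214, -2.226, -0.0]
ft_force: [1.0, -0.1, -0.3]
finger_gap: 59.9
grip_force: 0.0
```

Request:
send_rows --moves '[[[3,-2,0],0],[[6,-4,0],0],[[9,-6,0],0],[[11,-8,0],0],[[11,-8.6,0],0],[[11,-8.6,0],0],[[11,-8.6,0],0],[[11,-8.6,3],0],[[11,-8.6,3],0],[[11,-8.6,3],0]]' --jaw 7.5

```text
time_s: 34.6
ee_pos: [413.0, 258.6, 263.6]
tcp_rot: [2.224, 2.219, -0.002]
ft_force: [-0.2, -0.4, 0.3]
finger_gap: 74.8
grip_force: 0.0
```

Run:
```python
from h import *
c=chokes()
```

```text
scene [(56, [414.0, 257.0]), (95, [462.0, 232.0]), (232, [677.0, 531.0]), (95, [528.0, 108.0]), (228, [584.0, 102.0]), (131, [640.0, 97.0]), (52, [417.0, -616.0]), (116, [618.0, -32.0]), (155, [655.0, -45.0])]
side [(81, [527.0, -612.0]), (180, [447.0, -254.0]), (39, [621.0, -34.0]), (33, [528.0, 102.0]), (63, [411.0, 264.0]), (166, [641.0, 555.0]), (112, [359.0, 308.0])]
tcp [413.  259.4 264.7] gap 74.7
wrist 2003 [183. 315.] [413.1 287.4]
wrist 2447 [226. 314.] [412.6 262.5]
wrist 123 [374. 485.] [527.  155.1]
```

Request:
send_rows --moves '[[[0.3,0,0],0],[[0.3,0,2],0],[[0.3,0,4],0],[[0.3,0,6],0],[[0.3,0,6.9],0],[[0.3,0,6.9],0],[[0.3,0,6.9],0],[[0.3,0,6.9],0],[[0.3,0,6.9],0],[[0.3,0,6.9],0]]'

```text
time_s: 35.75
ee_pos: [412.5, 262.7, 195.4]
tcp_rot: [2.221, 2.221, 0.002]
ft_force: [1.4, 0.0, -0.1]
finger_gap: 74.8
grip_force: 0.0
```

Request:
send_rows --moves '[[[0,0,0],0],[[0,0,0],0],[[0,0,0],0],[[0,0,0],0],[[0,0,0],0],[[0,0,0],0],[[0,0,0],0],[[0,0,-4],0],[[0,0,-8],0],[[0,0,-9],0]]' --jaw 3

```text
time_s: 36.75
ee_pos: [413.2, 263.2, 287.9]
tcp_rot: [2.221, 2.221, 0.01]
ft_force: [0.2, 1.3, -2.2]
finger_gap: 38.4
grip_force: 61.0
```

Request:
send_rows --moves '[[[-3.5,1.5,0],0],[[-7,3,0],0],[[-10.5,4.5,0],0],[[-14,6,0],0],[[-17.5,7.5,0],0],[[-21,9,0],0],[[-24.5,10.5,0],0],[[-28,12,0],0],[[-30.1,13.2,0],0],[[-30.1,13.2,0],0]]'

```text
time_s: 37.75
ee_pos: [545.0, -42.8, 283.5]
tcp_rot: [2.228, 2.213, -0.003]
ft_force: [-0.2, 0.4, -2.1]
finger_gap: 38.7
grip_force: 61.0
```

Run:
```python
from h import *
c=chokes()
```

```text
scene [(230, [677.0, 531.0]), (95, [528.0, 108.0]), (226, [584.0, 102.0]), (142, [535.0, -46.0]), (132, [640.0, 97.0]), (56, [417.0, -616.0]), (117, [617.0, -32.0]), (158, [655.0, -44.0])]
side [(292, [522.0, -639.0]), (31, [645.0, -142.0]), (197, [444.0, -251.0]), (38, [621.0, -34.0]), (83, [572.0, -70.0]), (46, [606.0, 115.0]), (53, [532.0, 106.0]), (64, [549.0, 163.0]), (69, [480.0, 156.0]), (167, [641.0, 555.0])]
tcp [543.6 -37.7 283.6] gap 39.0
wrist 1332 [ 13. 295.] [532.6  77.7]
wrist 698 [  6. 408.] [592.7  81.5]
wrist 2005 [178. 408.] [598.3 -12.5]
wrist 2167 [210. 443.] [621.  -32.6]
wrist 3199 [213. 317.] [544.3 -34.1]
wrist 5249 [301. 317.] [544.1 -96.2]
```

Request:
send_rows --moves '[[[0,0,2],0],[[0,0,4],0],[[0,0,6],0],[[0,0,8],0],[[0,0,8.1],0],[[0,0,8.1],0],[[0,0,8.1],0],[[0,0,8.1],0],[[0,0,8.1],0],[[0,0,8.1],0]]'

```text
time_s: 38.9
ee_pos: [544.5, -38.5, 204.3]
tcp_rot: [2.221, 2.221, 0.001]
ft_force: [-0.5, -0.1, -1.9]
finger_gap: 38.7
grip_force: 61.0
```

Request:
send_rows --moves '[[[0,0,0],0],[[0,0,0],0],[[0,0,0],0],[[0,0,0],0],[[0,0,-3],0],[[0,0,-6],0],[[0,0,-10],0],[[-3,0,-14],0],[[-6,1,-17],0],[[-9,2,-20],0]]' --jaw 6

```text
time_s: 39.9
ee_pos: [564.1, -129.3, 405.8]
tcp_rot: [2.22, 2.221, 0.001]
ft_force: [0.6, -0.2, -1.4]
finger_gap: 60.6
grip_force: 0.0
```

Request:
send_rows --moves '[[[0,0,-1],0],[[0,0,-2],0],[[0,0,-2],0],[[0,0,-2],0],[[0,0,-2],0],[[0,0,-2],0],[[0,0,-2],0],[[0,0,-2],0],[[0,0,-2],0],[[0,0,-2],0]]'

```text
time_s: 40.9
ee_pos: [564.3, -128.5, 423.7]
tcp_rot: [-2.221, -2.221, -0.0]
ft_force: [0.1, 0.6, -0.4]
finger_gap: 59.7
grip_force: 0.0
```

Run:
```python
from h import *
c=chokes(61); cv2.imwrite("pics/w4.png",c["image"])
```

```text
scene [(233, [679.0, 527.0]), (94, [532.0, 106.0]), (224, [587.0, 100.0]), (108, [547.0, -41.0]), (265, [602.0, -44.0]), (131, [643.0, 95.0]), (55, [421.0, -614.0]), (158, [658.0, -45.0])]
side [(526, [492.0, -634.0]), (195, [440.0, -245.0]), (38, [616.0, -29.0]), (45, [543.0, -37.0]), (45, [600.0, 119.0]), (56, [490.0, 21.0]), (53, [527.0, 111.0]), (65, [544.0, 167.0]), (69, [475.0, 161.0]), (167, [635.0, 557.0])]
tcp [ 564.3 -128.5  423.8] gap 59.9
wrist 978 [ 78. 359.] [604.6 -37.9]
wrist 1065 [ 84. 302.] [551.5 -43. ]
wrist 989 [ 71. 375.] [619.1 -31.1]
wrist 989 [ 79. 296.] [545.7 -39. ]
```

View pics/w4.png

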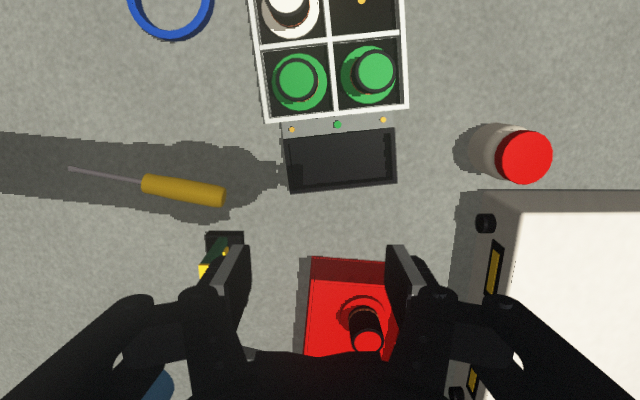

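Run:
```python
from h import *
c=imaging.camera("wrist")
for p in [(137,285),(128,397),(181,397),(194,288)]: print(np.round(atz(c,p,22),1))
print([ (round(d["p"],2),np.round(d["at"]),np.round(atz(c,d["at"],5),1)) for d in imaging.tip_of("slot",c)])
# overlay of predicted pocket rim, fixture-frame: centre 573.5,40.4 yaw .105
i=c["image"].copy()
th=.105;ex=np.array([np.cos(th),np.sin(th)]);ey=np.array([-np.sin(th),np.cos(th)])
for yc,col in((-158,(0,0,255)),(-150,(0,255,255))):
    ct=np.array([573.5,40.4])+yc*ey; print(yc,ct)
    P=[np.r_[ct+a*61*ex+b*31*ey,22] for a,b in((-1,-1),(1,-1),(1,1),(-1,1))]
    q=proj(c,P);cv2.polylines(i,[np.int32(q*16)],True,col,1,cv2.LINE_AA,4)
cv2.imwrite("pics/w4b.png",cv2.resize(i[100:230,240:440],None,fx=4,fy=4))
```

```text
[530.4 -96.6  22. ]
[651.4 -86.8  22. ]
[ 655.  -145.5   22. ]
[ 532.2 -160.7   22. ]
[(0.59, array([155., 339.]), array([ 590.5, -119.1,    5. ]))]
-158 [ 590.05953267 -116.72982491]
-150 [ 589.22107532 -108.77388441]
```

Request:
send_rows --moves '[[[-3,-2,0],0],[[-6,-4,0],0],[[-9,-6,0],0],[[-12,-8,1],0],[[-15,-9,2],0],[[-17,-11,3],0],[[-17,-11,3],0],[[-17,-11,3],0],[[-17,-11,3],0],[[-17,-11,3],0]]'

```text
time_s: 42.15
ee_pos: [455.3, -297.4, 394.2]
tcp_rot: [2.218, 2.224, 0.001]
ft_force: [-0.3, 0.8, -0.0]
finger_gap: 60.0
grip_force: 0.0
```

Run:
```python
from h import *
c=imaging.camera("wrist");cv2.imwrite("pics/w5.png",c["image"]);print(np.round(bot.observe()["ee_pos"],1))
h=cv2.cvtColor(c["image"],cv2.COLOR_BGR2HSV);m=cv2.inRange(h,(22,150,100),(34,255,255))
n,l,st,ce=cv2.connectedComponentsWithStats(m)
for k in range(1,n):
    if st[k,4]>80:
        r=cv2.minAreaRect(np.argwhere(l==k)[:,::-1].astype(np.float32));bx=cv2.boxPoints(r)
        print(st[k,4],np.round(ce[k]),[np.round(atz(c,p[::-1],90)[:2],1).tolist() for p in bx])
```

```text
[ 455.2 -297.5  394.1]
2752 [268.  26.] [[378.8, -174.9], [384.0, -155.5], [458.4, -170.2], [454.2, -189.9]]
1631 [311. 141.] [[446.3, -215.3], [458.6, -215.3], [459.0, -310.2], [445.5, -310.2]]
125 [610. 259.] [[727.7, -387.7], [726.8, -342.5], [737.4, -344.9], [738.7, -390.7]]
```

View pics/w4b.png

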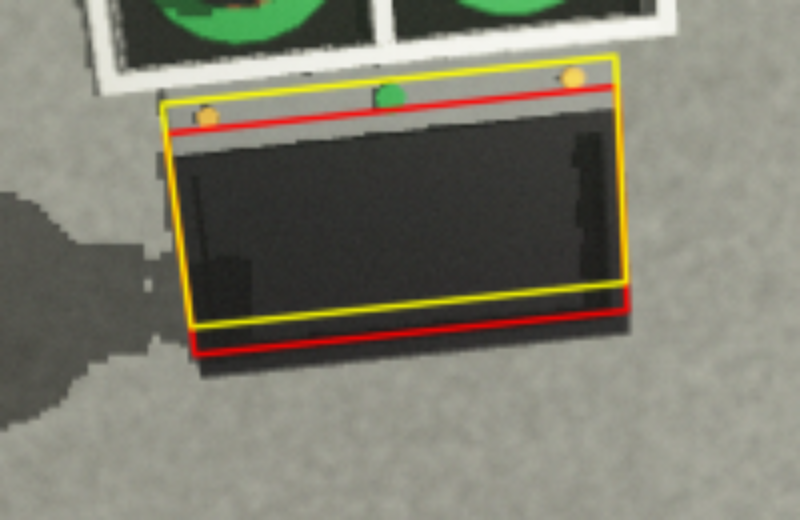

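View pics/w5.png

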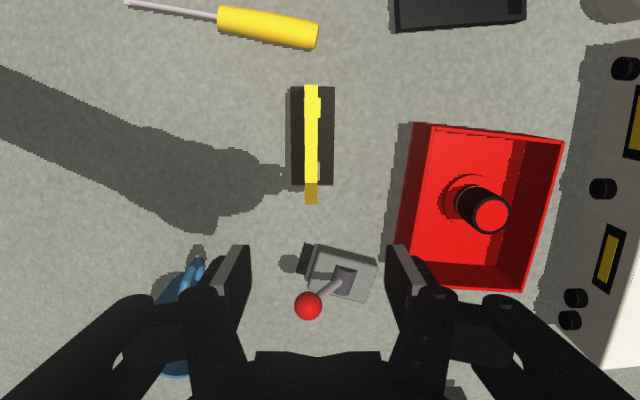

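Card in the wrist view: yellow edge at px (311,141), i.e. centre about (451.5,-263), board along world y. The pocket centre comes out at (590.5,-122.5), yaw 0.105.

Request:
send_rows --moves '[[[2,-0.4,3],0],[[3.5,-0.4,6],0],[[3.5,-0.4,9],0],[[3.5,-0.4,12],0],[[3.5,-0.4,15],0],[[3.5,-0.4,17],0],[[3.5,-0.4,17],0],[[3.5,-0.4,17],0],[[3.5,-0.4,17],0],[[3.5,-0.4,17],0]]'

```text
time_s: 43.2
ee_pos: [450.9, -263.6, 225.1]
tcp_rot: [2.219, 2.22, 0.002]
ft_force: [-0.2, -0.2, 0.1]
finger_gap: 60.3
grip_force: 0.0
```

Request:
send_rows --moves '[[[0,0,0],0],[[0,0,0],0],[[0,0,0],0],[[0,0,0],0],[[0,0,0],0],[[0,0,0],0],[[0,0,0],0],[[0,0,0],0],[[0,0,0],0],[[0,0,-2],0]]' --jaw 0.3 --force 60

```text
time_s: 44.2
ee_pos: [449.3, -262.8, 241.7]
tcp_rot: [-2.217, -2.218, 0.003]
ft_force: [0.6, -0.3, -2.3]
finger_gap: 9.3
grip_force: 58.6
```

Run:
```python
from h import *
s=bot.observe();print(np.round(s["ee_pos"],1),np.round(s["q"],2),s["finger_gap"])
```

```text
[ 449.3 -262.8  241.7] [ 0.39  0.43  0.07  2.05 -0.05  0.67  0.49] 9.341432233102129
```

Request:
send_rows --moves '[[[0,0,-3],0],[[0,0,-6],0.14],[[1.5,1.5,-8],0.28],[[3,3,-8],0.42],[[5,5,-8],0.56],[[7,7,-8],0.7],[[9,9,-8],0.84],[[11,11,-8],0.98],[[13,13,-8],1.12],[[14,14.1,-8],1.26]]'

```text
time_s: 45.2
ee_pos: [592.7, -120.5, 322.7]
tcp_rot: [-3.103, -0.483, 0.0]
ft_force: [-0.5, 0.7, -1.0]
finger_gap: 9.1
grip_force: 58.7
```

Request:
send_rows --moves '[[[0,0,0],0.13],[[0,0,0],0.2],[[0,0,0],0.2],[[0,0,0],0.2],[[0,0,0],0.2],[[0,0,0],0.2],[[0,0,0],0.2],[[0,0,0],0.2],[[0,0,0],0.2],[[0,0,0],0.2]]'

```text
time_s: 46.2
ee_pos: [591.3, -123.5, 323.8]
tcp_rot: [-3.137, -0.174, -0.0]
ft_force: [0.1, -0.6, -2.1]
finger_gap: 9.2
grip_force: 58.7
```

Run:
```python
from h import *
s=bot.observe();R=cv2.Rodrigues(np.array(s["tcp_rot"]))[0]
print(np.round(s["ee_pos"],1),np.round(R,3).tolist(),s["finger_gap"])
ct=np.array([590.5,-122.5]);d=ct-np.array(s["ee_pos"])[:2]
print("tool shift to pocket cm",np.round(R.T@np.r_[d,0]/10,2))
for n in("scene","side"):
    c=imaging.camera(n)
    h=cv2.cvtColor(c["image"],cv2.COLOR_BGR2HSV);m=cv2.inRange(h,(22,150,100),(34,255,255))
    k,l,st,ce=cv2.connectedComponentsWithStats(m);p=proj(c,[[*s["ee_pos"][:2],s["ee_pos"][2]-133]])[0]
    for j in range(1,k):
        if st[j,4]>8 and np.hypot(*(ce[j]-p))<40: print(n,st[j,4],ce[j],np.round(atz(c,ce[j][::-1],s["ee_pos"][2]-133),1))
    x,y=map(int,p);cv2.imwrite(f"pics/k_{n}.png",cv2.resize(c["image"][y-60:y+60,x-70:x+70],None,fx=4,fy=4,interpolation=3))
a=cv2.imread("pics/k_scene.png");b=cv2.imread("pics/k_side.png");cv2.imwrite("pics/k.png",cv2.resize(np.hstack([a,b]),(800,343)))
```

```text
[ 591.3 -123.5  323.8] [[0.994, 0.111, 0.0], [0.111, -0.994, 0.0], [0.0, -0.0, -1.0]] 9.177304786206852
tool shift to pocket cm [-0.07 -0.1  -0.  ]
scene 114 [228.85087719 191.9122807 ] [ 525.7 -169.   190.8]
scene 103 [259.87378641 215.32038835] [ 617.8 -122.6  190.8]
scene 32 [229.625   211.59375] [ 580.9 -183.7  190.8]
scene 22 [261.09090909 231.59090909] [ 660.5 -134.3  190.8]
side 17 [362. 135.] [ 593.3 -189.9  190.8]
side 28 [355.96428571 145.03571429] [ 557.6 -118.7  190.8]
side 12 [336.5 147.5] [593.7 -57.7 190.8]
side 21 [341.9047619  154.23809524] [547.6 -37.1 190.8]
```

View pics/k.png

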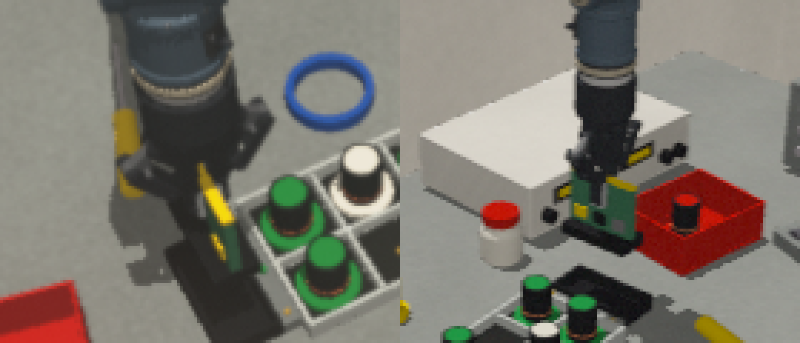

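Request:
send_rows --moves '[[[-0.1,-0.1,2],0],[[-0.1,-0.1,4],0],[[-0.1,-0.1,6],0],[[-0.1,-0.1,7],0],[[-0.1,-0.1,8],0],[[-0.1,-0.1,8.5],0],[[-0.1,-0.1,9],0],[[-0.1,-0.1,9.3],0],[[-0.1,-0.1,9.3],0],[[-0.1,-0.1,9.3],0]]'

```text
time_s: 47.3
ee_pos: [590.4, -122.6, 231.2]
tcp_rot: [3.137, 0.174, 0.001]
ft_force: [-0.0, -1.3, -2.1]
finger_gap: 9.6
grip_force: 58.7
```

Run:
```python
from h import *
s=bot.observe();print(np.round(s["ee_pos"],1),np.round(s["ft_force"],1),s["finger_gap"])
for n in("scene","side"):
    c=imaging.camera(n);p=proj(c,[[590,-122,45]])[0]
    x,y=map(int,p);cv2.imwrite(f"pics/k_{n}.png",cv2.resize(c["image"][y-40:y+40,x-47:x+46],None,fx=6,fy=6,interpolation=3))
a=cv2.imread("pics/k_scene.png");b=cv2.imread("pics/k_side.png");cv2.imwrite("pics/k2.png",cv2.resize(np.hstack([a,b]),(800,344)))
```

```text
[ 590.4 -122.6  231.2] [-0.  -1.3 -2.1] 9.594653234901866
```

View pics/k2.png

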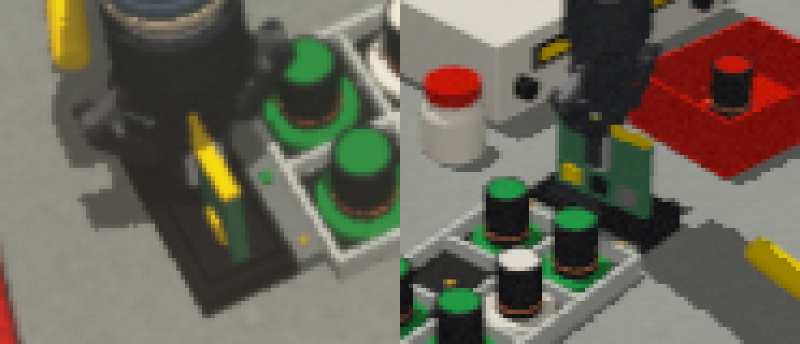

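Request:
send_rows --moves '[[[0,0,0.1],0],[[0,0,0.1],0],[[0,0,0.1],0],[[0,0,0.1],0],[[0,0,0.1],0],[[0,0,0.1],0],[[0,0,-3],0],[[0,0,-6],0],[[0,0,-9],0],[[0,0,-11],0]]' --jaw 3

```text
time_s: 48.4
ee_pos: [590.5, -122.8, 343.1]
tcp_rot: [3.136, 0.174, 0.004]
ft_force: [-0.0, -0.4, 0.1]
finger_gap: 30.1
grip_force: 0.0
```

Request:
send_rows --moves '[[[-3,0,-2],-0.14],[[-6,3,-5],-0.28],[[-9,6,-8],-0.42],[[-12,10,-8],-0.56],[[-13,14,-8],-0.7],[[-14,18,-8],-0.84],[[-14,20,-8],-0.98],[[-14,20,-8],-1.12],[[-14,20,-8],-1.26],[[-14,20,-8],-1.4]]'

```text
time_s: 49.4
ee_pos: [472.9, -337.1, 420.6]
tcp_rot: [-2.281, -2.159, 0.0]
ft_force: [0.2, -0.7, 0.0]
finger_gap: 30.0
grip_force: 0.0
```

Run:
```python
from h import *
s=bot.observe();R=cv2.Rodrigues(np.array(s["tcp_rot"]))[0];print(np.round(s["ee_pos"],1),np.round(R,2).tolist(),np.round(s["q"],2))
c=imaging.camera("wrist");cv2.imwrite("pics/w6.png",c["image"])
b,m=blobs(c,(95,80,30),(115,255,255),300)
for a,p in b: print("blue",a,np.round(p),atz(c,p,80),)
n,l,st,ce=cv2.connectedComponentsWithStats(m)
for k in range(1,n):
    if st[k,4]>300: print(st[k],[np.round(atz(c,p,z)[:2]) for p,z in(((st[k,1],st[k,0]+st[k,2]/2),0),((st[k,1]+st[k,3]/2,st[k,0]+st[k,2]),80))])
b,_=blobs(c,(0,150,60),(8,255,255),100,(172,150,60),(180,255,255))
for a,p in b: print("red",a,np.round(p),np.round(atz(c,p,93),1))
for n in("scene","side"):
    c=imaging.camera(n)
    print([(round(d["p"],2),np.round(atz(c,d["at"],50)).tolist()) for d in imaging.tip_of("card_mid",c)])
    b,_=blobs(c,(22,150,100),(34,255,255),15)
    for a,p in b: print(n,a,np.round(p),np.round(atz(c,p,93),1))
    b,m=blobs(c,(95,80,30),(115,255,255),100)
    for a,p in b: print(n,"blue",a,np.round(p),np.round(atz(c,p,45)))
```

```text
[ 472.9 -337.1  420.6] [[0.05, 1.0, -0.0], [1.0, -0.05, 0.0], [0.0, -0.0, -1.0]] [ 0.36  0.3   0.24  1.76 -0.08  1.09  0.57]
blue 4211 [271. 182.] [ 329.20496038 -425.9981437    80.        ]
[ 131  223   95   93 4211] [array([ 298., -402.]), array([ 376., -427.])]
red 20095 [155. 452.] [ 594.3 -319.1   93. ]
red 841 [160. 468.] [ 609.8 -324.5   93. ]
red 511 [255. 296.] [ 449.1 -408.2   93. ]
[(0.64, [584.0, -117.0, 50.0])]
scene 252 [199. 230.] [ 473.4 -166.3   93. ]
scene 171 [231. 261.] [ 595.9 -123.5   93. ]
scene 19 [251. 265.] [ 653.8 -132.9   93. ]
scene 453 [274. 369.] [805.   71.5  93. ]
scene blue 376 [178. 300.] [441.  39.  45.]
scene blue 1118 [199. 114.] [ 311. -460.   45.]
scene blue 4191 [260. 499.] [877. 401.  45.]
[]
side 19 [135. 362.] [ 717.  -329.7   93. ]
side 24 [146. 339.] [ 716.6 -196.    93. ]
side 63 [165. 349.] [ 589.9 -119.2   93. ]
side 17 [176. 341.] [558.3 -47.7  93. ]
side 216 [186. 274.] [680.7 162.9  93. ]
side 152 [199. 392.] [339.8 -63.1  93. ]
side 316 [230. 141.] [776.3 604.4  93. ]
side 2150 [330. 625.] [-390.1  -32.    93. ]
side blue 357 [171. 459.] [ 321. -443.   45.]
side blue 3168 [208. 182.] [855. 429.  45.]
side blue 1287 [194. 140.] [1038.  490.   45.]
side blue 307 [226. 352.] [379.  88.  45.]
```

View pics/w6.png

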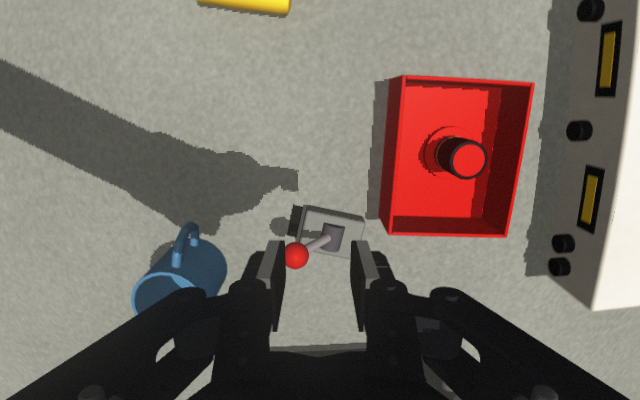

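Request:
send_rows --moves '[[[-2,-2,2],-0.05],[[-5,-4,4],-0.05],[[-7.4,-6,6],-0.05],[[-7.4,-6,8],-0.05],[[-7.4,-6,10],-0.05],[[-7.4,-6,12],-0.05],[[-7.4,-6,12],-0.05],[[-7.4,-6,12],-0.05],[[-7.4,-6,12],-0.05],[[-7.4,-6,12],-0.05]]' --jaw 0

```text
time_s: 50.65
ee_pos: [409.2, -407.3, 302.0]
tcp_rot: [2.231, 2.209, 0.0]
ft_force: [-0.8, -0.1, -0.6]
finger_gap: -0.1
grip_force: 0.0
```

Request:
send_rows --moves '[[[0,0,2.5],0],[[0,0,4.7],0],[[0,0,4.7],0],[[0,1,4.7],0],[[-0.2,2,4.7],0],[[-0.5,3,4.7],0],[[-0.8,4,4.7],0],[[-1.1,5,4.7],0],[[-1.4,6,4.7],0],[[-1.7,7,4.7],0]]'

```text
time_s: 51.65
ee_pos: [479.7, -424.9, 253.6]
tcp_rot: [-2.232, -2.21, -0.0]
ft_force: [-0.5, 0.1, -1.0]
finger_gap: -0.1
grip_force: 0.5
```

Request:
send_rows --moves '[[[-0.2,0.6,0],0],[[-0.4,1.2,0],0],[[-0.4,1.4,0],0],[[-0.4,1.4,0],0],[[-0.4,1.4,0],0],[[-0.4,1.4,0],0],[[-0.4,1.4,0],0],[[-0.4,1.4,0],0],[[-0.4,1.4,0],0],[[-0.4,1.4,0],0]]'

```text
time_s: 52.65
ee_pos: [492.6, -428.9, 253.8]
tcp_rot: [2.232, 2.21, 0.0]
ft_force: [0.4, 0.3, 0.8]
finger_gap: 0.0
grip_force: 0.0
```

Run:
```python
from h import *
for n in("wrist","scene","side"):
    c=imaging.camera(n)
    b,_=blobs(c,(0,150,60),(8,255,255),15,(172,150,60),(180,255,255))
    for a,p in b:
        q=atz(c,p,93)
        if abs(q[1]+420)<40: print(n,"ball",a,np.round(p,1),np.round(q,1))
```

```text
wrist ball 2393 [267.9 381. ] [ 520.8 -426.9   93. ]
scene ball 77 [248.2 132.5] [ 521.8 -430.8   93. ]
side ball 25 [143.6 415.4] [ 518.4 -425.9   93. ]
```

Request:
send_rows --moves '[[[0,-1,0],0],[[0,-3,0],0],[[0,-4,0],0],[[0,-4,-4],0],[[0,-4,-8],0],[[0,-4,-12],0],[[4,-4,-14],0],[[8,-4,-15],0],[[10,-4,-15],0],[[10,-4,-15],0]]'

```text
time_s: 53.8
ee_pos: [453.9, -325.4, 404.4]
tcp_rot: [-2.227, -2.216, -0.003]
ft_force: [1.4, -1.2, -0.7]
finger_gap: 0.1
grip_force: 0.0
```

Run:
```python
from h import *
for n in("wrist","scene","side"):
    c=imaging.camera(n)
    b,_=blobs(c,(0,150,60),(8,255,255),15,(172,150,60),(180,255,255))
    for a,p in b:
        q=atz(c,p,93)
        if abs(q[1]+420)<40: print(n,"ball",a,np.round(p,1),np.round(q,1))
    if n!="wrist":
        x,y=map(int,proj(c,[[580,0,30]])[0]);cv2.imwrite(f"pics/f_{n}.png",cv2.resize(c["image"][y-75:y+75,x-100:x+100],(400,300),interpolation=3))
chokes(61)
cv2.imwrite("pics/f.png",np.hstack([cv2.imread("pics/f_scene.png"),cv2.imread("pics/f_side.png")]))
```

```text
wrist ball 219 [286.6 383.6] [ 517.  -422.3   93. ]
scene ball 74 [248.2 132.5] [ 521.6 -430.7   93. ]
side ball 31 [143.5 415.6] [ 518.5 -427.5   93. ]
scene [(232, [679.0, 527.0]), (93, [531.0, 106.0]), (223, [587.0, 100.0]), (103, [547.0, -41.0]), (259, [603.0, -44.0]), (128, [643.0, 95.0]), (62, [409.0, -614.0]), (154, [658.0, -46.0])]
side [(654, [477.0, -636.0]), (256, [581.0, -115.0]), (38, [616.0, -29.0]), (46, [543.0, -37.0]), (46, [600.0, 119.0]), (55, [490.0, 21.0]), (53, [527.0, 111.0]), (64, [544.0, 168.0]), (69, [475.0, 161.0]), (167, [635.0, 557.0])]
tcp [ 453.2 -329.8  403.4] gap -0.0
```

View pics/f.png

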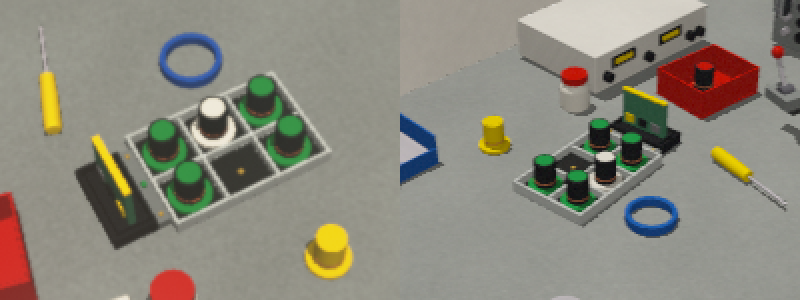

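The final view shows four green chokes seated in wells 0, 2, 3 and 5, with the white one still in well 1. The card is upright in the pocket, the red choke is in the bin, and the lever is leaning to the on side.

```bash
python3 -c "
from workcell import bot
print(bot.sign_off())"
```

```text
the job is handed in; nothing more can be done
None
```

I finished the changeover and handed the job in; the hand-in gave no verdict, but the final camera views showed the failed inductor in the scrap bin, all four new inductors in wells 0, 2, 3 and 5, the card in its pocket and the lever on.

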